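# Close four coffee canisters with their own lids

## Robot

A 6-joint arm with a two-finger parallel gripper is mounted at the origin on the work surface. World frame = base frame: x ahead of the robot, y to its left, z up, the work surface at z = 0. Lengths are in m, angles in rad, forces in N, time in s.
With the tool pointing down it reaches from about 0.3 to 0.775 m from the base axis. Payload 14.6 kg.
Tool frame: the origin (TCP) lies at the centre of the arm's flange, where the gripper is bolted on; the fingertips stand 199 mm ahead of it and the grasp point (between the pads) lies 180 mm ahead of it; z points along the fingers, y is the line along which they close (so a half turn about z gives the same grasp; the last joint's range is limited). The gripper opens to 94 mm and grips with 3 to 60 N. Pads are 16 mm wide; open, the fingers measure 119 mm over their backs; the gripper's body (75 mm by 177 mm) begins 78 mm behind the grasp point.
Start: joints at [-1.23, 0.3, 1.521, -0, 1.321, -0.067], TCP at [0.218, -0.505, 0.405] pointing down, gripper open.
Joint ranges: [-3.03, 3.03], [-0.79, 2.21], [0.23, 2.52], [-1.04, 4.18], [0, 3.07], [-2.55, 2.55]. Speed limits (rad/s): [2.22, 2.22, 2.57, 3.14, 3.14, 3.14].

## Interface

Orientations are given as [roll, pitch, yaw] about the fixed x, y, z axes, in that order (R = Rz(yaw) Ry(pitch) Rx(roll)).
In Python, from station import ctrl gives the robot as it stands. The module is installed in compiled form; this text tells all that it offers.
- The arm moves only by the tool servo_tool, never from a script. Its argument "motion" is a list of rows, each a list of 5 numbers: the closure, from 0 (fully open) to 1 (shut), then the shift along the world's x, y, z in cm, then the turn about the world's z in degrees. A call has 1 to 20 rows; each row is the pose to reach, as a shift and turn from the pose commanded when the call began; what a row does not reach only later rows make up. A row lasts 1/8 s, in which the tool goes at most 62.5 mm and 10.7 degrees, less where a joint would pass 70% of its speed; a pose out of reach is approached as far as the arm can. A call with a gripper value outside its range is refused whole. The fingers move at their own pace and stop on an object; "squeeze" is the grip in N (left out, the last holds). Time passes only in rows, so rows that repeat a pose let the fingers close. It gives the time, the measured TCP pose, the force, the opening and the grip force at its end, in the units of the state.
- ctrl.get_obs(): the state, without advancing time (a new reading comes with each control period).
- ctrl.camera(name): name is "side" or "top"; returns a dict with "image" (420x560x3 uint8, red, green, blue), "fx", "fy", "cx", "cy" (pixels), "dist" ([k1, k2, p1, p2, k3] as OpenCV has them; the pictures are not rectified), "camera_from_world" (4x4, takes a point from world to camera coordinates). Camera axes: x right, y up, looking along -z (the intrinsics and any distortion apply to the point x, -y, -z); pixel columns grow to the right and rows downward; lengths in m; the calibration is good to about 2 mm. A picture is of the moment at which its call begins. There is no depth.
- ctrl.hand_in(): hands the job in; it is judged then, once.
The state is a dict: "time_s": time; "qpos": joint angles; "joint_vel": joint speeds; "tau": joint torques, N m; "ee_pos": TCP position; "eef_rot": TCP orientation; "force": force on the tool from outside, world axes, zero at the start; "moment": the same for the moment, N m; "grip_width": finger opening in m; "grip_force": force on a finger pad.
Only numpy, scipy, OpenCV 4.12 (cv2) and the standard library are available. Lean on these libraries where they do the work, as an engineer would, in place of code of your own. Each camera call takes 0.05 s, during which the arm holds its last target. There are 200 camera calls.

## Task

The four wooden canisters are washed and dry: close each one with the lid that fits it (large, medium and small round, and the oblong box), every lid right way up and fully home with its plug inside the mouth and its plate flat on the rim. Leave the canisters standing where they are, and do not shift or knock over the copper cup and the white milk jug that stand among them.

Things in the scene. Friction and masses are not known exactly. Their poses are not given: they have to be found in the camera images.
- canister_large: The large round wooden canister, standing open and empty: 124 mm outer diameter, 95 mm tall, straight wall 8 mm thick (mouth 108 mm). Loose, upright. Origin: centre of its underside, z up; the mouth rim is 95 mm above the origin.
- lid_large: The large round wooden lid, 128 mm across, about 140 g, lying right way up. From below: plug 12 mm deep, tapered from 98 mm diameter down to 90 mm; plate 9 mm thick (z 12 to 21 mm); thin neck; round knob 28 mm across, sides straight at z 31 to 47 mm, top 53 mm. Origin: centre of the plug's underside, z up. Fully home on its canister, its origin is 83 mm above the canister's.
- canister_medium: The medium round wooden canister, standing open and empty: 94 mm outer diameter, 85 mm tall, straight wall 8 mm thick (mouth 78 mm). Loose, upright. Origin: centre of its underside, z up; the mouth rim is 85 mm above the origin.
- lid_medium: The medium round wooden lid, 98 mm across, about 90 g, lying right way up. From below: plug 12 mm deep, tapered from 68 mm diameter down to 60 mm; plate 9 mm thick (z 12 to 21 mm); thin neck; round knob 28 mm across, sides straight at z 31 to 47 mm, top 53 mm. Origin: centre of the plug's underside, z up. Fully home on its canister, its origin is 73 mm above the canister's.
- canister_small: The small round wooden canister, standing open and empty: 70 mm outer diameter, 72 mm tall, straight wall 8 mm thick (mouth 54 mm). Loose, upright. Origin: centre of its underside, z up; the mouth rim is 72 mm above the origin.
- lid_small: The small round wooden lid, 74 mm across, about 60 g, lying right way up. From below: plug 12 mm deep, tapered from 44 mm diameter down to 36 mm; plate 9 mm thick (z 12 to 21 mm); thin neck; round knob 28 mm across, sides straight at z 31 to 47 mm, top 53 mm. Origin: centre of the plug's underside, z up. Fully home on its canister, its origin is 60 mm above the canister's.
- canister_oblong: The oblong wooden box canister, standing open and empty: 132 mm long (its x) by 88 mm wide (its y), 78 mm tall, walls 8 mm thick (mouth 116 by 72 mm). Loose, upright. Origin: centre of its underside, z up; the mouth rim is 78 mm above the origin. Yaw varies.
- lid_oblong: The oblong wooden lid, 136 (its x) by 92 mm (its y), about 130 g, lying right way up; fits either way round. From below: plug 12 mm deep, tapered from 106 by 62 mm to 98 by 54 mm; plate 9 mm thick (z 12 to 21 mm); thin neck; round central knob 28 mm across, sides straight at z 31 to 47 mm, top 53 mm. Origin: centre of the plug's underside, z up. Home, its origin is 66 mm above the canister's.
- copper_cup: A small round copper cup, 60 mm across, 45 mm tall, loose, standing among the canisters and lids; to be left alone. Origin: centre of its underside, z up.
- creamer: A small white ceramic milk jug, 58 mm across (78 mm with its handle and spout), 55 mm tall, loose, standing among the canisters and lids; to be left alone. Origin: centre of its underside, z up.

How it is judged:
By the outcome, as a careful person would: the job done as asked, in the order asked, and still so for the second after the job is handed in, with the robot touching nothing.
It also fails if it takes over 118 s, if anything falls off the work surface, if the arm or the gripper's body presses on something with over 40 N, if the wrist force passes 120 N, or if a joint passes its speed limit or range.

## Working session

There is one attempt and no reset: what is moved stays moved. The work goes in short steps, Python scripts to look and compute and a tool call to move; the robot and the scene stay as the last step left them, time stands still between calls to the robot, and variables do not carry over. Pictures are saved under pics/ and viewed, at most 14 in all, crops included, and the job is handed in when it is done.

Besides the shell and the picture viewer there is one more tool, called as name([rows], argument=value, ...), one row to a line, values as JSON. servo_tool: Moves the arm, as the interface text tells. Its arguments: {"type":"object","properties":{"motion":{"type":"array","items":{"type":"array","items":{"type":"number"}}},"squeeze":{"type":"number"}},"required":["motion"]}

```bash
mkdir -p pics; python3 - <<'E'
from station import ctrl
import cv2,numpy as np
for n in("top","side"):
    c=ctrl.camera(n);cv2.imwrite(f"pics/{n}0.png",c["image"][...,::-1]);print(n,c["fx"],c["cx"],c["cy"],c["dist"]);print(np.round(c["camera_from_world"],3))
print(ctrl.get_obs())
E
```

```text
top 395.64609152999867 280.3238054017426 211.88487815008102 [-0.04656287  0.          0.          0.          0.        ]
[[ 0.012 -0.999  0.042 -0.026]
 [ 0.995  0.016  0.101 -0.524]
 [-0.101  0.041  0.994 -0.883]
 [ 0.     0.     0.     1.   ]]
side 528.7273067704434 278.1411718790142 210.26599715630493 [-0.13165922  0.          0.          0.          0.        ]
[[-0.814 -0.581  0.008  0.42 ]
 [ 0.368 -0.505  0.781 -0.234]
 [-0.45   0.639  0.624 -1.19 ]
 [ 0.     0.     0.     1.   ]]
{'time_s': 0.1, 'qpos': array([-1.22962345e+00,  3.00432628e-01,  1.52150536e+00,  2.50789222e-06,
        1.32070126e+00, -6.65884220e-02]), 'joint_vel': array([-0.00148639, -0.00240459, -0.00156488,  0.00037354,  0.00168502,
       -0.00106258]), 'tau': array([ 3.93862929e-04, -5.32645583e+01, -3.53285551e+01,  7.09389593e-02,
        2.34849192e-02, -7.06622336e-05]), 'ee_pos': array([ 0.21810094, -0.50488283,  0.40413936]), 'eef_rot': array([-3.14054854e+00, -7.20633949e-05,  4.07760640e-01]), 'force': array([-0.29592659,  0.12178885, -0.663637  ]), 'moment': array([-0.02553296, -0.00519379,  0.02880112]), 'grip_force': 0.0, 'grip_width': 0.09410509089050041}
```

View pics/top0.png

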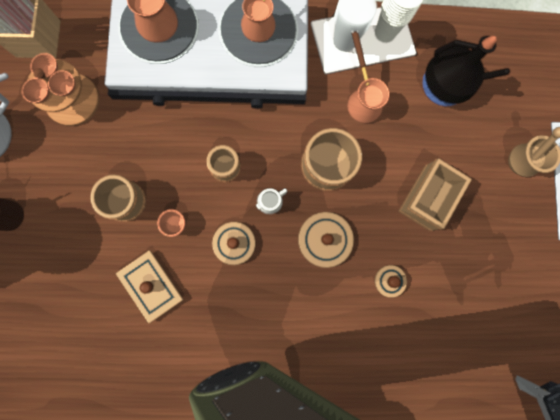

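View pics/side0.png

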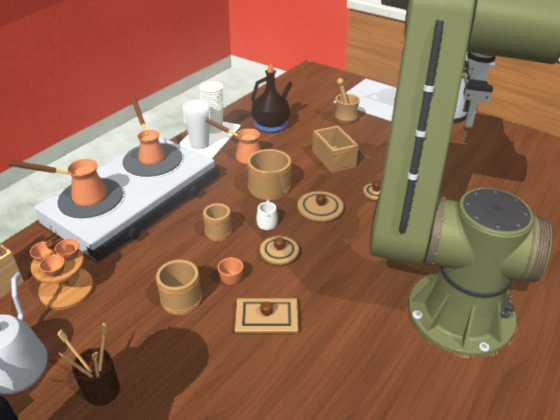

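The top view shows the canisters at medium (118,198), small (223,163), large (332,158) and oblong (438,194). The lids are at medium (234,243), large (326,239), small (391,281) and oblong (149,286), with the cup at (171,223) and the jug at (270,200). I'll zoom in for accuracy.

```bash
python3 - <<'E'
import cv2
i=cv2.imread("pics/top0.png")[115:335,80:480]
cv2.imwrite("pics/z1.png",cv2.resize(i[:, :200],None,fx=2.7*1.48,fy=2.7,interpolation=cv2.INTER_CUBIC)) if 0 else None
i=cv2.resize(i,None,fx=2,fy=2,interpolation=cv2.INTER_CUBIC)
for k in range(0,800,50): cv2.line(i,(k,0),(k,6),(255,255,255),1);cv2.line(i,(0,k),(6,k),(255,255,255),1)
cv2.imwrite("pics/z.png",i)
E
```

```text
(no output)
```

View pics/z.png

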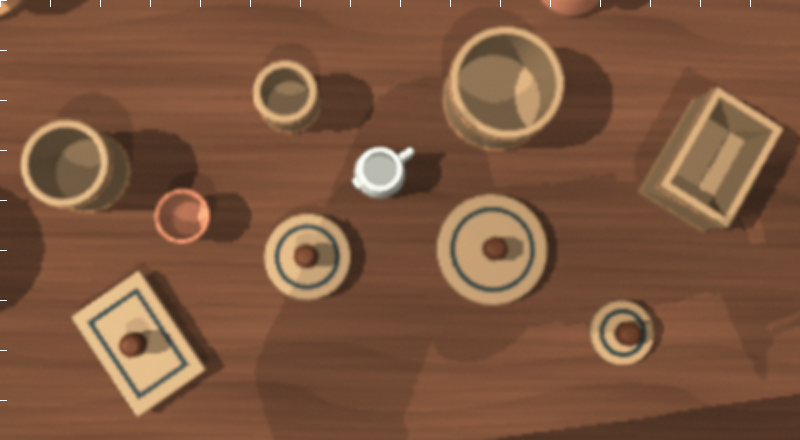

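```bash
cat >h.py <<'E'
import cv2,numpy as np
from scipy.optimize import minimize
def grab(n):
    from station import ctrl
    c=ctrl.camera(n);return c
def proj(c,P):
    P=np.asarray(P,float);T=c["camera_from_world"];q=P@T[:3,:3].T+T[:3,3];q=q*[1,-1,-1]
    K=np.array([[c["fx"],0,c["cx"]],[0,c["fy"],c["cy"]],[0,0,1]])
    return cv2.projectPoints(q,np.zeros(3),np.zeros(3),K,np.array(c["dist"]))[0][:,0]
def back(c,u,z):
    f=lambda p:((proj(c,[[p[0],p[1],z]])[0]-u)**2).sum()
    return minimize(f,[.5,0],method="Nelder-Mead",options=dict(xatol=1e-5,fatol=1e-5)).x
def outline(p,shape,z):
    if len(shape)==1:
        t=np.linspace(0,2*np.pi,120);xy=np.c_[np.cos(t),np.sin(t)]*shape[0]/2
    else:
        a,b=np.array(shape)/2;s=np.linspace(-1,1,40);o=np.ones(40)
        xy=np.r_[np.c_[s*a,o*b],np.c_[s*a,-o*b],np.c_[o*a,s*b],np.c_[-o*a,s*b]]
        y=p[2];xy=xy@np.array([[np.cos(y),np.sin(y)],[-np.sin(y),np.cos(y)]])
    return np.c_[xy+p[:2],np.full(len(xy),z)]
def gradmap(c):
    g=cv2.GaussianBlur(c["image"].astype(np.float32),(0,0),1.0)
    m=sum(cv2.Sobel(g,cv2.CV_32F,*d)**2 for d in((1,0),(0,1))).sum(2)**.5
    return np.minimum(m,np.percentile(m,97))
def fit(c,p0,parts,g=None):
    g=gradmap(c) if g is None else g
    def f(p):
        s=0
        for sh,z in parts:
            u=proj(c,outline(p,sh,z)).astype(np.float32)
            s-=cv2.remap(g,u[:,:1].copy(),u[:,1:].copy(),cv2.INTER_LINEAR).mean()
        return s
    n=len(p0);best=None
    for k in range(6):
        st=np.array(p0)+np.random.RandomState(k).randn(n)*([.003,.003,.05][:n])
        sx=np.vstack([st]+[st+np.eye(n)[i]*[.005,.005,.08][i] for i in range(n)])
        r=minimize(f,st,method="Nelder-Mead",options=dict(initial_simplex=sx))
        if best is None or r.fun<best.fun:best=r
    return best.x,best.fun
R=dict(large=[128,98,124,108,.095],medium=[98,68,94,78,.085],small=[74,44,70,54,.072])
E
cat >m.py <<'E'
from h import *
c=grab("top");g=gradmap(c)
px=lambda u,v:np.array([80+u/2,115+v/2])
I=dict(can_large=(507,83),can_medium=(65,165),can_small=(285,93),lid_large=(494,250),lid_medium=(307,257),lid_small=(622,332),
can_oblong=(723,158),lid_oblong=(138,344))
im=c["image"][...,::-1].copy()
for k,u in I.items():
    a,s=k.split("_")
    if s=="oblong":
        z,parts=(.078,[((.132,.088),.078),((.116,.072),.078)]) if a=="can" else (.021,[((.136,.092),.021)])
        p=back(c,px(*u),z)
        e=((728,227),(717,90)) if 0 else None
        # long side direction
        l=((782,130),(728,227)) if a=="can" else ((138,272),(205,370))
        d=back(c,px(*l[1]),z)-back(c,px(*l[0]),z);p=[*p,np.arctan2(d[1],d[0])]
    else:
        r=R[s];z=r[4] if a=="can" else .021
        parts=[((r[2]/1e3,),z),((r[3]/1e3,),z)] if a=="can" else [((r[0]/1e3,),z)]
        p=back(c,px(*u),z)
    x,fv=fit(c,p,parts,g);print(k,np.round(p,4),np.round(x,4),round(fv,1),"r",round(np.hypot(*x[:2]),3))
    for sh,z in parts:
        for q in proj(c,outline(x,sh,z)): cv2.circle(im,tuple(int(v) for v in np.round(q*16)),4,(0,255,0),-1,shift=4)
i=cv2.resize(im[115:335,80:480],None,fx=2,fy=2);cv2.imwrite("pics/ov.png",i)
E
python3 m.py
```

```text
can_large [ 0.6399 -0.1298] [ 0.642  -0.1287] -557.8 r 0.655
can_medium [0.5431 0.344 ] [0.5461 0.3462] -633.0 r 0.647
can_small [0.6288 0.1125] [0.6314 0.1143] -621.9 r 0.642
lid_large [ 0.4609 -0.1274] [ 0.4627 -0.1241] -310.1 r 0.479
lid_medium [0.45   0.0878] [0.4517 0.0884] -322.2 r 0.46
lid_small [ 0.3679 -0.2768] [ 0.368 -0.276] -288.1 r 0.46
can_oblong [ 0.5647 -0.3767  1.7992] [ 0.5674 -0.3745  2.5959] -540.2 r 0.68
lid_oblong [ 0.3493  0.2759 -2.5104] [ 0.351   0.2769 -2.5191] -321.8 r 0.447
```

View pics/ov.png

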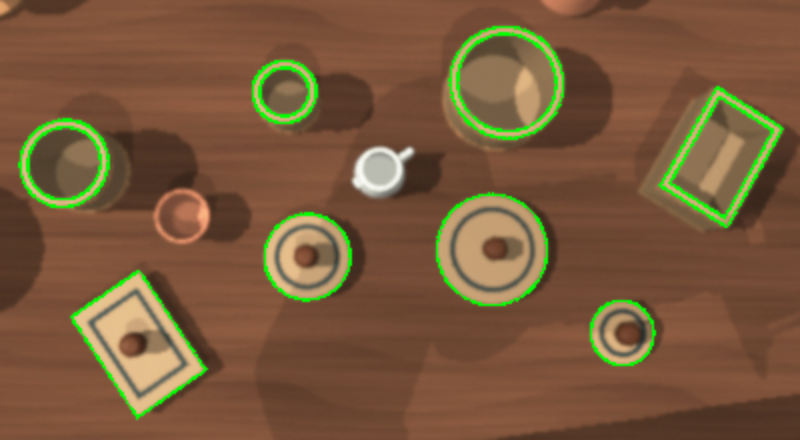

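The fits lie on all the rims and plates. I'll start with the large lid.

servo_tool([
  [0.4, 6, 10, 0, 0],
  [0.4, 12, 19, 0, 0],
  [0.4, 18, 28, 0, 0],
  [0.4, 24.5, 38.1, -8, 0],
  [0.4, 24.5, 38.1, -8, 0],
  [0.4, 24.5, 38.1, -8, 0],
  [0.4, 24.5, 38.1, -8, 0],
  [0.4, 24.5, 38.1, -8, 0],
  [0.4, 24.5, 38.1, -8, 0],
  [0.4, 24.5, 38.1, -8, 0],
], squeeze=30)

```text
time_s: 1.4
ee_pos: [0.4628, -0.1245, 0.3248]
eef_rot: [3.141, 0.0, 0.408]
force: [0.7, 0.5, 0.9]
grip_width: 0.0558
grip_force: 0.0
```

```bash
python3 - <<'E'
from h import *
c=grab("side");cv2.imwrite("pics/s1.png",cv2.resize(c["image"][110:320,180:460,::-1],None,fx=2.5,fy=2.5))
from station import ctrl
o=ctrl.get_obs();print(o["ee_pos"],o["eef_rot"],o["grip_width"],o["qpos"])
E
```

```text
[ 0.4627404  -0.12472911  0.32499641] [ 3.14123859e+00 -2.06161451e-04  4.06828410e-01] 0.056566568907445214 [-3.39712117e-01  2.29644668e-01  1.80773955e+00 -1.34269501e-04
  1.10381666e+00  8.24316260e-01]
```

View pics/s1.png

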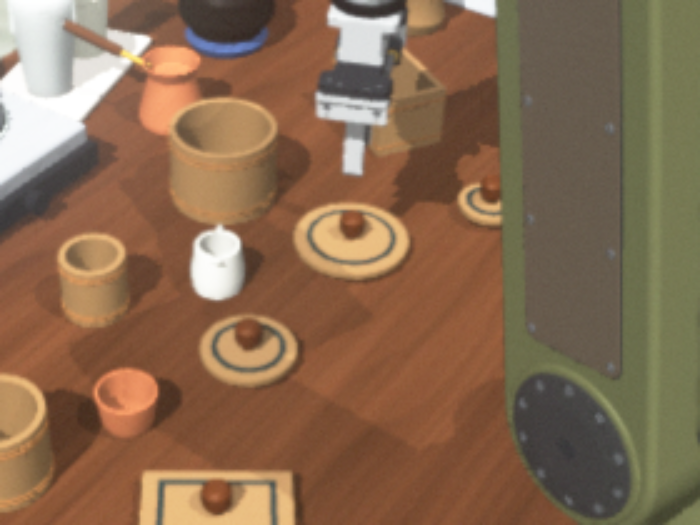

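The side view shows the fingers (353,165) directly above the large knob (352,222). Descend, grip and lift.

servo_tool([
  [0.4, 0, 0, -4, 0],
  [0.4, 0, 0, -8, 0],
  [0.4, 0, 0, -10.3, 0],
  [0.4, 0, 0, -10.3, 0],
  [0.4, 0, 0, -10.3, 0],
  [1, 0, 0, -10.3, 0],
  [1, 0, 0, -10.3, 0],
  [1, 0, 0, -10.3, 0],
  [1, 0, 0, -10.3, 0],
  [1, 0, 0, -10.3, 0],
  [1, 0, 0, -10.3, 0],
  [1, 0, 0, -8, 0],
  [1, 0, 0, -4, 0],
  [1, 0, 0, 0, 0],
  [1, 0, 0, 2.5, 0],
  [1, 0, 0, 2.5, 0],
], squeeze=30)

```text
time_s: 3.45
ee_pos: [0.4632, -0.1239, 0.3507]
eef_rot: [3.14, -0.002, 0.408]
force: [0.6, -0.0, -2.0]
grip_width: 0.0265
grip_force: 30.0
```

```bash
python3 - <<'E'
from h import *
c=grab("side");cv2.imwrite("pics/s2.png",cv2.resize(c["image"][60:270,180:460,::-1],None,fx=2.5,fy=2.5))
from station import ctrl
o=ctrl.get_obs();print(o["ee_pos"],o["eef_rot"],o["grip_width"],o["force"])
E
```

```text
[ 0.46299124 -0.12380962  0.34922921] [ 3.14144094e+00 -2.59659993e-04  4.07791183e-01] 0.0264286013518684 [ 0.14644471  0.82751723 -1.52531904]
```

View pics/s2.png

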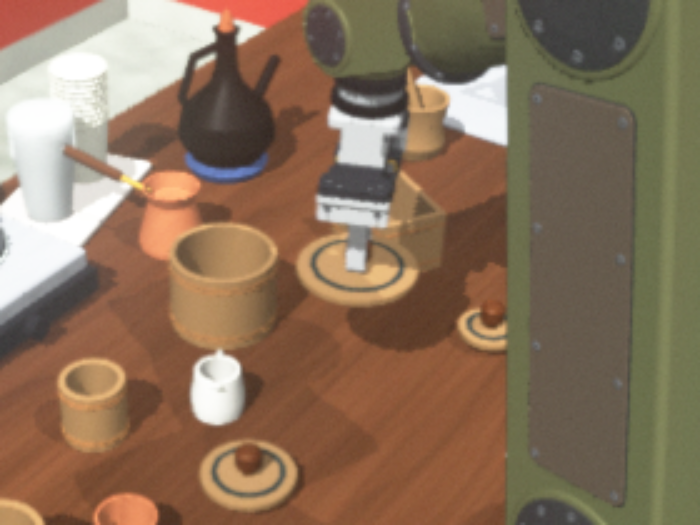

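The lid hangs level in the grip. Carry it to the large canister and lower it.

servo_tool([
  [1, 5, 0, 0, 0],
  [1, 10, -0.3, 0, 0],
  [1, 15, -0.5, 0, 0],
  [1, 17.9, -0.5, 0, 0],
  [1, 17.9, -0.5, 0, 0],
  [1, 17.9, -0.5, 0, 0],
  [1, 17.9, -0.5, -1.5, 0],
  [1, 17.9, -0.5, -3, 0],
  [1, 17.9, -0.5, -4, 0],
  [1, 17.9, -0.5, -4.4, 0],
  [1, 17.9, -0.5, -4.4, 0],
  [1, 17.9, -0.5, -4.4, 0],
])

```text
time_s: 5.0
ee_pos: [0.6422, -0.1289, 0.306]
eef_rot: [3.141, -0.0, 0.408]
force: [0.6, 0.8, -2.0]
grip_width: 0.0263
grip_force: 30.0
```

```bash
python3 - <<'E'
from h import *
c=grab("side");cv2.imwrite("pics/s3.png",cv2.resize(c["image"][60:270,180:460,::-1],None,fx=2.5,fy=2.5))
E
```

```text
(no output)
```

View pics/s3.png

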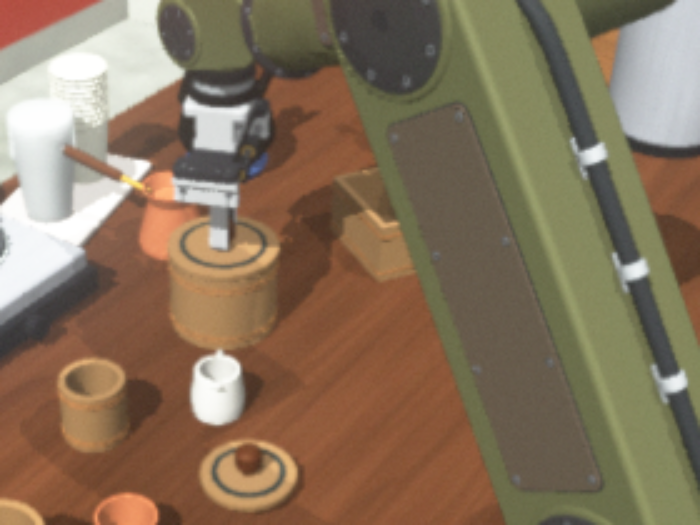

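The lid sits flush on the large canister. Release it and go to the medium lid.

servo_tool([
  [0.4, 0, 0, 0, 0],
  [0.4, 0, 0, 0, 0],
  [0.4, 0, 0, 0, 0],
  [0.4, 0, 0, 4, 0],
  [0.4, 0, 0, 8, 0],
  [0.4, -4, 4, 8, 0],
  [0.4, -8, 9, 8, 0],
  [0.4, -12, 13.5, 6, 0],
  [0.4, -16, 18, 3, 0],
  [0.4, -19.1, 21.7, 0, 0],
  [0.4, -19.1, 21.7, 0, 0],
  [0.4, -19.1, 21.7, 0, 0],
  [0.4, -19.1, 21.7, -5, 0],
  [0.4, -19.1, 21.7, -8.3, 0],
  [0.4, -19.1, 21.7, -8.3, 0],
  [0.4, -19.1, 21.7, -8.3, 0],
  [0.4, -19.1, 21.7, -8.3, 0],
])

```text
time_s: 7.18
ee_pos: [0.4515, 0.0877, 0.2231]
eef_rot: [3.141, -0.001, 0.407]
force: [-0.2, 0.3, -0.7]
grip_width: 0.0564
grip_force: 0.0
```

servo_tool([
  [1, 0, 0, 0, 0],
  [1, 0, 0, 0, 0],
  [1, 0, 0, 0, 0],
  [1, 0, 0, 0, 0],
  [1, 0, 0, 0, 0],
  [1, 0, 0, 3, 0],
  [1, 0, 0, 7, 0],
  [1, 0, 0, 11, 0],
  [1, 0, 0, 12.5, 0],
  [1, 0, 0, 12.5, 0],
  [1, 0, 0, 12.5, 0],
], squeeze=30)

```text
time_s: 8.55
ee_pos: [0.4509, 0.0881, 0.3461]
eef_rot: [-3.141, 0.002, 0.408]
force: [0.0, -0.7, -0.7]
grip_width: 0.0266
grip_force: 30.0
```

servo_tool([
  [1, 1.8, 5, 0, 0],
  [1, 3.6, 10, 0, 0],
  [1, 5.4, 15, 0, 0],
  [1, 7.2, 20, 0, 0],
  [1, 8.8, 24, 0, 0],
  [1, 9.4, 25.8, 0, 0],
  [1, 9.4, 25.8, 0, 0],
  [1, 9.4, 25.8, 0, 0],
  [1, 9.4, 25.8, 0, 0],
  [1, 9.4, 25.8, -2, 0],
  [1, 9.4, 25.8, -4, 0],
  [1, 9.4, 25.8, -5.1, 0],
  [1, 9.4, 25.8, -5.1, 0],
  [1, 9.4, 25.8, -5.1, 0],
])

```text
time_s: 10.3
ee_pos: [0.5452, 0.346, 0.2975]
eef_rot: [-3.141, -0.001, 0.408]
force: [-0.2, 0.4, -1.6]
grip_width: 0.0264
grip_force: 30.0
```

```bash
python3 - <<'E'
from h import *
c=grab("side");cv2.imwrite("pics/s4.png",cv2.resize(c["image"][180:380,100:380,::-1],None,fx=2.5,fy=2.5))
E
```

```text
(no output)
```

View pics/s4.png

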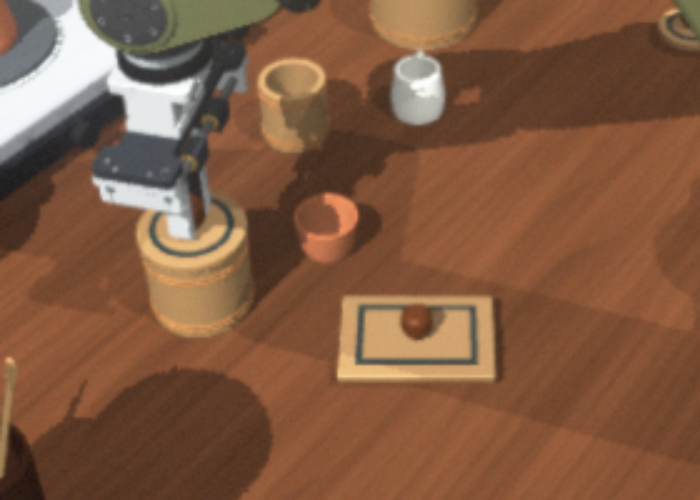

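The medium lid is home. Release it and go to the small lid.

servo_tool([
  [0.4, 0, 0, 0, 0],
  [0.4, 0, 0, 0, 0],
  [0.4, 0, 0, 0, 0],
  [0.4, 0, 0, 4, 0],
  [0.4, 0, 0, 8, 0],
  [0.4, -3, -5, 8, 0],
  [0.4, -6, -10, 8, 0],
  [0.4, -8, -15, 8, 0],
  [0.4, -10, -20, 8, 0],
  [0.4, -11, -26, 8, 0],
  [0.4, -12, -32, 8, 0],
  [0.4, -13, -38, 8, 0],
  [0.4, -14, -44, 8, 0],
  [0.4, -15.5, -50, 7, 0],
  [0.4, -16.5, -56, 5, 0],
  [0.4, -17.7, -62.2, 2, 0],
  [0.4, -17.7, -62.2, 2, 0],
  [0.4, -17.7, -62.2, 2, 0],
  [0.4, -17.7, -62.2, 2, 0],
  [0.4, -17.7, -62.2, 2, 0],
])

```text
time_s: 12.85
ee_pos: [0.3685, -0.275, 0.3173]
eef_rot: [3.141, -0.001, 0.409]
force: [0.0, -0.8, 0.9]
grip_width: 0.0566
grip_force: 0.0
```

servo_tool([
  [0.4, 0, 0, -5, 0],
  [0.4, 0, 0, -9.4, 0],
  [0.4, 0, 0, -9.4, 0],
  [0.4, 0, 0, -9.4, 0],
  [0.4, 0, 0, -9.4, 0],
  [1, 0, 0, -9.4, 0],
  [1, 0, 0, -9.4, 0],
  [1, 0, 0, -9.4, 0],
  [1, 0, 0, -9.4, 0],
  [1, 0, 0, -9.4, 0],
  [1, 0, 0, -6, 0],
  [1, 0, 0, -1, 0],
  [1, 0, 0, 4, 0],
  [1, 0, 0, 8, 0],
  [1, 0, 0, 8, 0],
  [1, 0, 0, 8, 0],
], squeeze=30)

```text
time_s: 14.85
ee_pos: [0.368, -0.2758, 0.3957]
eef_rot: [-3.14, 0.001, 0.408]
force: [-0.9, 0.6, -0.5]
grip_width: 0.0264
grip_force: 30.0
```

```bash
python3 - <<'E'
from h import *
c=grab("top");cv2.imwrite("pics/t5.png",c["image"][...,::-1])
from station import ctrl
print(ctrl.get_obs()["ee_pos"])
E
```

```text
[ 0.36801162 -0.27580185  0.39536141]
```

View pics/t5.png

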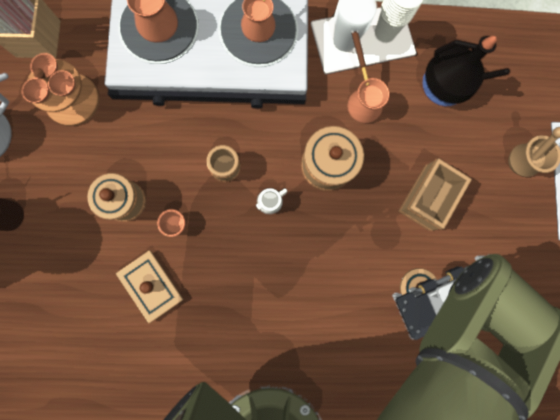

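Both placed lids are flat, at (109,196) and (334,154), and the cup and jug haven't moved. The small lid is in the gripper at (420,283). Carry it to the small canister.

servo_tool([
  [1, 3, 4.5, 0, 0],
  [1, 6, 9, 0, 0],
  [1, 9.5, 14, 0, 0],
  [1, 13, 19, 0, 0],
  [1, 16, 24, 0, 0],
  [1, 19.5, 29, 0, 0],
  [1, 23, 34, 0, 0],
  [1, 26.3, 39, -2, 0],
  [1, 26.3, 39, -5, 0],
  [1, 26.3, 39, -7, 0],
  [1, 26.3, 39, -7, 0],
  [1, 26.3, 39, -7, 0],
  [1, 26.3, 39, -9, 0],
  [1, 26.3, 39, -10.5, 0],
  [1, 26.3, 39, -11.3, 0],
  [1, 26.3, 39, -11.3, 0],
  [1, 26.3, 39, -11.3, 0],
])

```text
time_s: 17.02
ee_pos: [0.6312, 0.1141, 0.2842]
eef_rot: [3.141, -0.001, 0.408]
force: [0.4, 0.5, -0.8]
grip_width: 0.0264
grip_force: 30.0
```

```bash
python3 - <<'E'
from h import *
c=grab("side");cv2.imwrite("pics/s6.png",cv2.resize(c["image"][120:330,120:400,::-1],None,fx=2.5,fy=2.5))
E
```

```text
(no output)
```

View pics/s6.png

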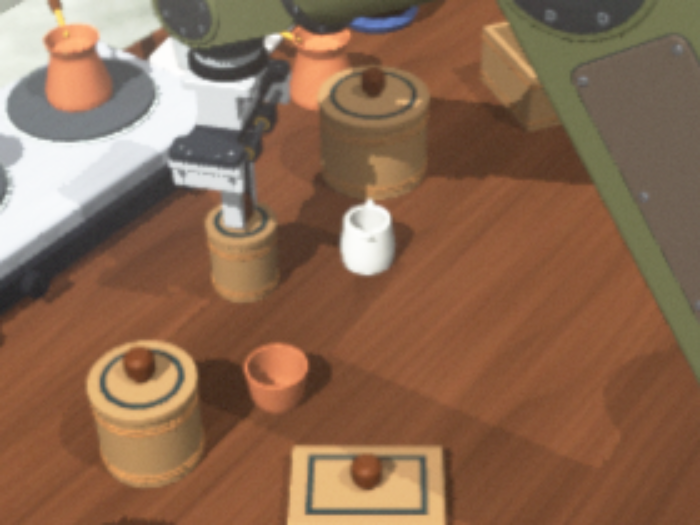

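The small lid is home. Next is the oblong lid.

servo_tool([
  [0.4, 0, 0, 0, 0],
  [0.4, 0, 0, 0, 0],
  [0.4, 0, 0, 0, 0],
  [0.4, 0, 0, 4, 0],
  [0.4, 0, 0, 8, 0],
  [0.4, -5, 3, 8, 0],
  [0.4, -10, 6, 8, 0],
  [0.4, -15, 9, 7, 0],
  [0.4, -20, 12, 5, 0],
  [0.4, -25, 15, 3, 0],
  [0.4, -28, 16.3, 1, 0],
  [0.4, -28, 16.3, 0, 0],
  [0.4, -28, 16.3, 0, 0],
  [0.4, -28, 16.3, 0, 0],
  [0.4, -28, 16.3, -4, 0],
  [0.4, -28, 16.3, -6.1, 0],
  [0.4, -28, 16.3, -6.1, 0],
  [0.4, -28, 16.3, -6.1, 0],
  [0.4, -28, 16.3, -6.1, 0],
])

```text
time_s: 19.45
ee_pos: [0.3514, 0.277, 0.2232]
eef_rot: [-3.141, -0.001, 0.407]
force: [-0.6, 0.8, 1.2]
grip_width: 0.0562
grip_force: 0.0
```

servo_tool([
  [1, 0, 0, 0, 0],
  [1, 0, 0, 0, 0],
  [1, 0, 0, 0, 0],
  [1, 0, 0, 0, 0],
  [1, 0, 0, 0, 0],
  [1, 0, 0, 4, 0],
  [1, 0, 0, 9, 0],
  [1, 0, 0, 14, 0],
  [1, 0, 0, 18, 0],
  [1, 0, 0, 18, 0],
  [1, 0, 0, 18, 0],
], squeeze=40)

```text
time_s: 20.82
ee_pos: [0.351, 0.277, 0.4015]
eef_rot: [3.141, 0.002, 0.408]
force: [0.2, 0.2, -1.2]
grip_width: 0.0264
grip_force: 40.0
```

servo_tool([
  [1, 1.6, -5, 0, -5],
  [1, 3.3, -10, 0, -10],
  [1, 5, -15, 0, -15],
  [1, 6.6, -20, 0, -21],
  [1, 8.3, -25, 0, -26],
  [1, 10, -30, 0, -31],
  [1, 11.6, -35, 0, -36],
  [1, 13.3, -40, 0, -41],
  [1, 15, -45, 0, -46],
  [1, 16.6, -50, 0, -51],
  [1, 18.3, -55, 0, -57],
  [1, 20, -60, 0, -62],
  [1, 21.6, -65.2, -3, -67],
  [1, 21.6, -65.2, -6, -67],
  [1, 21.6, -65.2, -6, -67],
  [1, 21.6, -65.2, -6, -67],
  [1, 21.6, -65.2, -6, -67],
  [1, 21.6, -65.2, -6, -67],
])

```text
time_s: 23.08
ee_pos: [0.5672, -0.3746, 0.3438]
eef_rot: [-3.141, -0.002, -0.761]
force: [-0.3, -0.9, -1.1]
grip_width: 0.0265
grip_force: 40.0
```

```bash
python3 - <<'E'
from h import *
from station import ctrl
print(ctrl.get_obs()["ee_pos"],ctrl.get_obs()["eef_rot"])
c=grab("side");cv2.imwrite("pics/s7.png",cv2.resize(c["image"][60:240,230:430,::-1],None,fx=3,fy=3))
E
```

```text
[ 0.56717744 -0.37456659  0.34383051] [-3.14139099e+00 -1.60218436e-03 -7.61112305e-01]
```

View pics/s7.png

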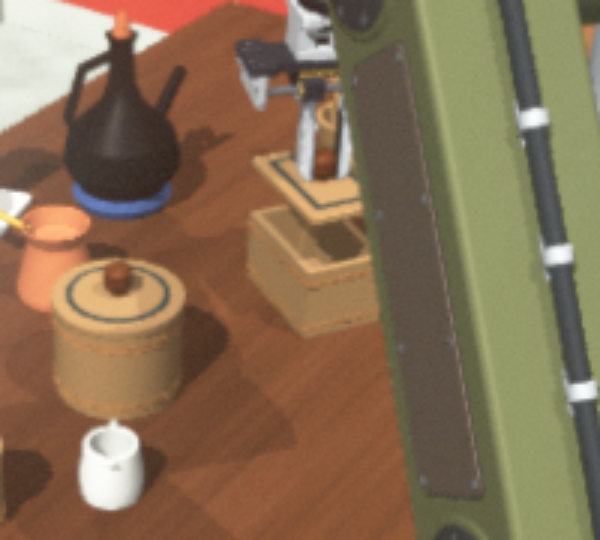

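The lid is level and parallel above the box, with its left corner at (255,157) over the box corner (250,213). Lower it.

servo_tool([
  [1, 0, 0, -1.5, 0],
  [1, 0, 0, -3, 0],
  [1, 0, 0, -4, 0],
  [1, 0, 0, -5, 0],
  [1, 0, 0, -5.3, 0],
  [1, 0, 0, -5.3, 0],
  [1, 0, 0, -5.3, 0],
])

```text
time_s: 24.0
ee_pos: [0.5672, -0.3749, 0.2901]
eef_rot: [-3.141, -0.001, -0.762]
force: [-0.2, -0.5, -1.2]
grip_width: 0.0264
grip_force: 40.0
```

No side force. Release, rise and retreat to the start side.

servo_tool([
  [0.4, 0, 0, 0, 0],
  [0.4, 0, 0, 0, 0],
  [0.4, 0, 0, 0, 0],
  [0.4, 0, 0, 4, 0],
  [0.4, 0, 0, 9, 0],
  [0.4, 0, 0, 12, 0],
  [0.4, -5, -2, 12, 0],
  [0.4, -10, -3, 12, 0],
  [0.4, -16, -5, 12, 0],
  [0.4, -22, -7, 12, 0],
  [0.4, -28, -9, 12, 0],
  [0.4, -34, -12, 12, 0],
  [0.4, -34, -12, 12, 0],
  [0.4, -34, -12, 12, 0],
  [0.4, -34, -12, 12, 0],
])

```text
time_s: 25.88
ee_pos: [0.2282, -0.4944, 0.4096]
eef_rot: [-3.141, -0.0, -0.76]
force: [0.2, 0.5, -0.3]
grip_width: 0.0563
grip_force: 0.0
```

```bash
python3 - <<'E'
from h import *
c=grab("top");cv2.imwrite("pics/t8.png",cv2.resize(c["image"][115:335,80:480,::-1],None,fx=2,fy=2,interpolation=cv2.INTER_CUBIC))
c=grab("side");cv2.imwrite("pics/s8.png",cv2.resize(c["image"][90:330,120:420,::-1],None,fx=2.5,fy=2.5))
E
```

```text
(no output)
```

View pics/t8.png

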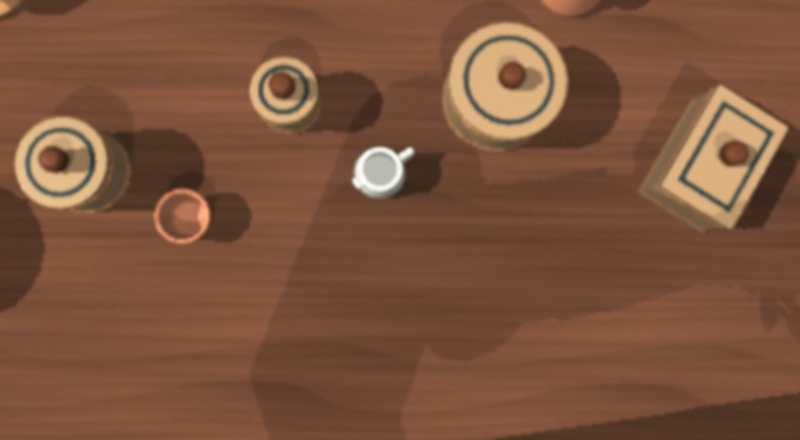

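View pics/s8.png

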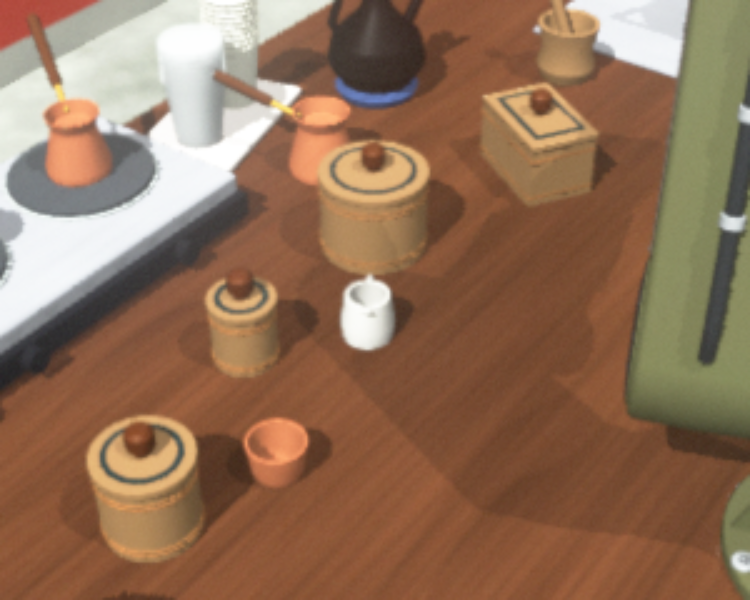

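All four lids are flat and centred: top crop (61,162), (284,91), (508,75) and (725,157). The cup at (182,215) and jug at (380,172) are where they started. Hand in.

```bash
python3 -c "
from station import ctrl
print(ctrl.hand_in())"
```

```text
the job is handed in; nothing more can be done
None
```

All four canisters are closed with their matching lids, which look flat and fully home in the final pictures; the copper cup and milk jug were not moved, and the job was handed in at about 26 s of the 118 s limit.

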